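# Book in delivered thread spools

### The job

Book in the delivered thread spools. Turn the terminal's knob clockwise past its click to receive, then with the hand scanner read the round label on top of every spool, from the largest spool to the smallest, holding the beam still on each label's centre for a second, 10 to 15 cm away; put the scanner back on its rest as you found it. Then stand all the spools upright in the stock tray, and last turn the knob back past its click to idle, leaving the mug, jar and carton alone.

Things in the scene. Friction and masses are not known exactly. Their poses are not given: they have to be found in the camera images.
- spool_1: the largest wooden thread spool: flange diameter 68 mm, height 60 mm, 210 g or so, standing upright; a 12 mm thick flange at each end, ecru winding 8 mm narrower between them. Origin at the centre of its underside, z up its axis. May be absent (None).
- spool_1_label (a point): centre of the round paper label that covers the top of that spool, 60 mm above its underside; z out of the label
- spool_2: the second largest wooden thread spool: flange diameter 59 mm, height 52 mm, 160 g or so, standing upright; a 12 mm thick flange at each end, ecru winding 8 mm narrower between them. Origin at the centre of its underside, z up its axis. May be absent (None).
- spool_2_label (a point): centre of the round paper label that covers the top of that spool, 52 mm above its underside; z out of the label
- spool_3: the third largest wooden thread spool: flange diameter 50 mm, height 44 mm, 110 g or so, standing upright; a 12 mm thick flange at each end, ecru winding 8 mm narrower between them. Origin at the centre of its underside, z up its axis. May be absent (None).
- spool_3_label (a point): centre of the round paper label that covers the top of that spool, 44 mm above its underside; z out of the label
- spool_4: the smallest wooden thread spool: flange diameter 41 mm, height 36 mm, 60 g or so, standing upright; a 12 mm thick flange at each end, ecru winding 8 mm narrower between them. Origin at the centre of its underside, z up its axis. May be absent (None).
- spool_4_label (a point): centre of the round paper label that covers the top of that spool, 36 mm above its underside; z out of the label
- tray: low open dark wooden stock tray, fixed, 250 mm (its x) by 230 mm (its y) outside, 24 mm high, walls and floor 6 mm thick; origin at the centre of its underside, z up. Floor top is 6 mm above the origin. Holds four spools standing, with room for fingers at a 110 mm spacing (2 by 2).
- scanner: hand scanner, 190 g, always on: a grey bar handle 125 mm long (x -80 to +45), 38 mm wide (y), 34 mm high (z 0 to 34), with a black head at its +x end (46 mm wide, to x 90 mm, z -8 to 52 mm) tipped 60 degrees downwards. Origin on the handle's underside. It lies level on its rest at the start.
- scanner_grip (a point): place to grip the scanner across its 38 mm width from above, near its centre of mass: 8 mm ahead (x) of the scanner's origin, 17 mm above its underside; axes as the scanner's
- scanner_beam (a point): centre of the scanner's window, at x 74, y 0, z 1 mm in the scanner's frame. Its z axis is the beam: 0.5, 0, -0.866 in the scanner's frame (forward, 60 degrees down). It reads a label whose centre lies 80 to 180 mm out along the beam and within 12 mm of it, beam at most 50 degrees off the label's normal, while the scanner is held still and the knob is on receive.
- rest: the scanner's fixed rest: plate 150 x 80 x 6 mm; on it a black spine along x, 30 mm wide, x -85 to +30 mm, top 30 mm above the origin, carries the handle lengthways; at the rear (x -85 to -50) two lips 50 mm apart rise 12 mm above it, else its sides are clear for fingers. Origin at the underside's centre. Docked, the scanner has the rest's axes, origin 30 mm above the rest's, head past the +x end.
- terminal: fixed grey booking-in terminal, box 100 (x) by 90 (y) by 55 mm high, with the mode knob on top, its axis at x = -12 mm, y = 0; origin at the centre of its underside
- mode_knob (a joint): angle of the mode knob about its upright axis, rad: about 0 idle, about 1.2 receive, growing clockwise seen from above. A sprung detent holds it in either position: it resists with up to about 0.14 N m until half way (0.6), then clicks over to the other position by itself. Stops just beyond both.
- knob_grip (a point): on the knob's axis, 78 mm above the table, at the height to grip: the knob has a bar 50 mm long, 13 mm wide, 24 mm high (66 to 90 mm above the table) on a 54 mm disc. The point turns with the knob; its x axis lies along the bar, so grip across its y.
- mug: bystander: blue mug, 76 mm across, 85 mm high; origin at underside
- button_jar: bystander: glass jar with a steel lid, 60 mm across, 80 mm high; origin at underside
- needle_box: bystander: carton 50 by 90 by 35 mm high; origin at underside
Mind the look-alikes: they are no part of the job. Leave any yellow look-alike of the scanner alone.

How it is judged:
By the outcome, as a careful person would: the job done as asked, in the order asked, and still so for the second after the job is handed in, with the robot touching nothing.
Of spool_1, spool_2, spool_3, spool_4 only 2 to 4 are there at a start; the rules pass over those that are not, and their reading is None.
At some moment in a run one of spool_1, spool_2, spool_3, spool_4 may be knocked a few centimetres aside while the robot is not near it.
It also fails if it takes over 210 s, if anything falls off the work surface, if the arm or the gripper's body presses on something with over 40 N, if the wrist force passes 120 N, or if a joint passes its speed limit or range.

### The arm

A 6-joint arm with a two-finger parallel gripper is mounted at the origin on the work surface. World frame = base frame: x ahead of the robot, y to its left, z up, the work surface at z = 0. Lengths are in m, angles in rad, forces in N, time in s.
With the tool pointing down it reaches from about 0.2 to 0.875 m from the base axis. Payload 3.4 kg.
Tool frame: the origin (TCP) lies at the very end of the fingers, on their centre line; the grasp point (between the pads) lies 19 mm behind it; y points along the fingers, x is the direction in which the jaws open and shut, and the axes are right-handed (so a half turn about y gives the same grasp; the last joint's range is limited). The gripper opens to 94 mm and grips with 3 to 60 N. Pads are 16 mm wide; open, the fingers measure 119 mm over their backs; the gripper's body (75 mm by 177 mm) begins 78 mm behind the grasp point.
Start: joints at [1.032, 0.276, 1.505, -0, 1.361, -0.121], TCP at [0.233, 0.526, 0.205] pointing down, gripper open.
Joint ranges: [-2.89, 2.89], [-0.75, 2.08], [0.22, 2.7], [-1.18, 4.32], [0.11, 2.71], [-2.7, 2.7]. Speed limits (rad/s): [2.57, 2.57, 3.14, 3.14, 3.14, 3.14].

### API

Orientations are given as a unit quaternion [x, y, z, w].
In Python, from station import env gives the robot as it stands. The module is installed in compiled form; this text tells all that it offers. Calls block until the motion is done:
- env.reach(position, orientation): joint-space move of the TCP to a pose.
- env.move_linear(position, rot=None, speed=0.15): straight line of the TCP; rot=None keeps the orientation; speed is the mean speed in m/s.
- env.set_joints(angles): joint-space move.
- env.command_gripper(opening, strength=None): finger opening in m; strength is the grip in N (None keeps the last); returns when the fingers have stopped.
- env.dwell(seconds).
- env.inverse_kinematics(position, orientation): joint angles nearest the present ones, or None.
- env.observe(): the state.
- env.grab_frame(name): name is "scene" or "top"; returns the picture (384x512x3 uint8, blue, green, red); there is no depth.
- env.camera_info(name): a dict with "vfov" (degrees; the focal length in pixels is half the picture's height over the tangent of half this angle, whatever the lens; pixels are square), "cx", "cy" (the principal point, pixels), "k1" (the pictures are not rectified: a ray, as slopes to the right and down, at radius r is drawn at 1 + k1 r^2 times it, then the intrinsics apply), "extrinsics" (4x4, takes a point from camera to world coordinates). Camera axes: x right, y down, z forward; pixel columns grow to the right and rows downward; lengths in m; the calibration is good to about 2 mm. A picture is of the moment at which its call begins. camera_info takes no time and is no camera call.
A pose or a line that the arm cannot do raises env.PlanningError and nothing moves.
- env.finish_job(): hands the job in, once; it reports no verdict.
Trained networks look in the newest picture that a camera, given by its name, has taken for a name from the list of things; names that differ only in an ending like _2 or _b are one class to them, and where a whole thing is asked for, a point or a joint stands for the part that bears it (a point fixed in the world has none). Each returns a list of dicts, best first, with "score" (0 to 1); they miss things now and then, are a little off and sometimes report something else, mostly with a low value. They report only what shows in the picture. A call takes as long as a camera call. They do not tell look-alikes from the thing itself.
- env.find_in(camera, label): "at" ([x, y, z] in m, in world coordinates, good to about 4 mm: the middle of the surface that is visible of it).
- env.landmark_of(camera, label): "at" ([x, y, z] in m, in world coordinates, good to about 4 mm: a listed point, or the origin of a listed thing).
The state is a dict: "clock": time; "qpos": joint angles; "qvel": joint speeds; "joint_efforts": joint torques, N m; "eef_pos": TCP position; "ee_rot": TCP orientation; "force": force on the tool from outside, world axes, zero at the start; "moment": the same for the moment, N m; "gripper_width": finger opening in m.
Only numpy, scipy, OpenCV 4.12 (cv2) and the standard library are available. Lean on these libraries where they do the work, as an engineer would, in place of code of your own. Each camera call takes 0.05 s, during which the arm holds its last target.

## Working session

There is one attempt and no reset: what is moved stays moved. The work goes in short steps, each a Python script; the robot and the scene stay as the last script left them, time stands still between calls to the robot, and variables do not carry over. Pictures are saved under pics/ and viewed, and the job is handed in when it is done.

```bash
mkdir -p pics; ls; python3 - <<'E'
from station import env
import cv2,numpy as np
for c in ["scene","top"]:
    im=env.grab_frame(c); cv2.imwrite(f"pics/{c}0.png",cv2.resize(im,(768,576),interpolation=cv2.INTER_CUBIC))
    i=env.camera_info(c); print(c,{k:(np.round(v,4).tolist() if k=="extrinsics" else v) for k,v in i.items()})
    for l in ["spool_1","spool_1_label","tray","scanner","scanner_grip","rest","terminal","knob_grip","mug","button_jar","needle_box"]:
        print(l,[(np.round(d["at"],3).tolist(),round(d["score"],2)) for d in env.landmark_of(c,l)])
o=env.observe();print(o)
E
```

```text
pics
scene {'vfov': 43.37380612803452, 'cx': 253.1686305605626, 'cy': 195.42736681021933, 'k1': -0.0470848845218186, 'extrinsics': [[-0.8002, 0.3772, -0.4664, 1.2248], [0.5994, 0.5294, -0.6003, 0.9597], [0.0205, -0.7599, -0.6497, 0.9916], [0.0, 0.0, 0.0, 1.0]]}
spool_1 [([0.499, 0.014, -0.0], 0.93), ([0.63, 0.149, -0.001], 0.74), ([0.635, 0.032, 0.002], 0.7), ([0.463, 0.159, -0.001], 0.5)]
spool_1_label [([0.627, 0.151, 0.064], 0.7)]
tray []
scanner [([0.436, 0.36, 0.029], 0.84), ([0.518, 0.558, 0.001], 0.72)]
scanner_grip [([0.515, 0.549, 0.023], 0.93), ([0.433, 0.366, 0.049], 0.66)]
rest [([0.437, 0.352, 0.001], 0.78)]
terminal [([0.621, 0.344, -0.002], 0.57), ([0.611, 0.345, 0.076], 0.32)]
knob_grip [([0.607, 0.342, 0.079], 0.82), ([0.411, 0.43, 0.03], 0.58), ([0.436, 0.352, 0.004], 0.26)]
mug [([0.753, -0.107, -0.002], 0.84)]
button_jar [([0.784, 0.118, 0.003], 0.56)]
needle_box [([0.37, 0.104, -0.001], 0.62)]
top {'vfov': 51.95247192367661, 'cx': 255.7284949493643, 'cy': 192.60226485853335, 'k1': -0.09951064320850166, 'extrinsics': [[-0.0001, -0.985, 0.1728, 0.3676], [-1.0, 0.00
[... 852 characters left out ...]
5)]
needle_box [([0.37, 0.102, 0.0], 0.81)]
{'clock': 1.2, 'qpos': array([ 1.03201095e+00,  2.75898247e-01,  1.50490761e+00, -6.55842612e-06,
        1.36068880e+00, -1.21000936e-01]), 'qvel': array([ 0.00166328, -0.00287771, -0.00025001, -0.00138663, -0.00023917,
       -0.00084188]), 'joint_efforts': array([ 1.96219022e-03, -4.04479444e+01, -2.37505746e+01,  7.03870947e-02,
        2.46278441e-02, -3.57977115e-07]), 'eef_pos': array([0.2333243 , 0.52557119, 0.20549098]), 'ee_rot': array([-0.59280532, -0.38547497,  0.38541074,  0.59283173]), 'force': array([-0.95592498, -1.09879792,  0.07202576]), 'moment': array([-0.00250756,  0.0479664 , -0.02284638]), 'gripper_width': 0.0937064384332562}
```

View pics/scene0.png

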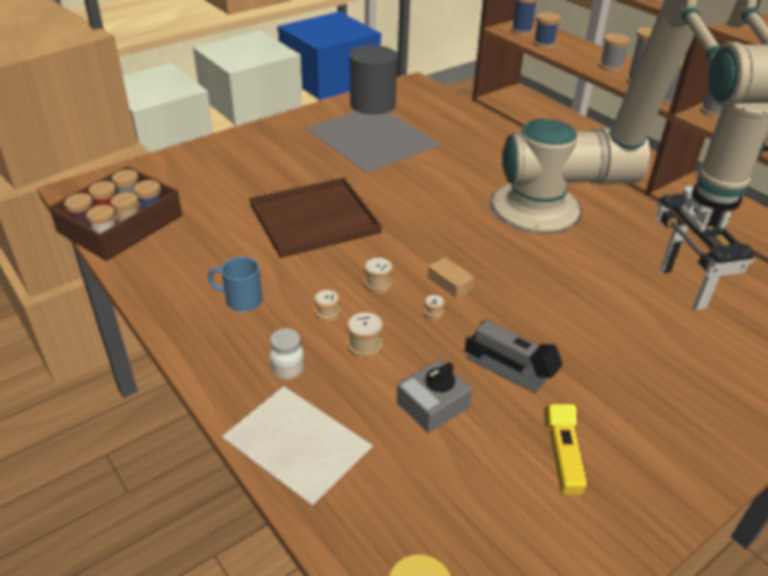

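View pics/top0.png

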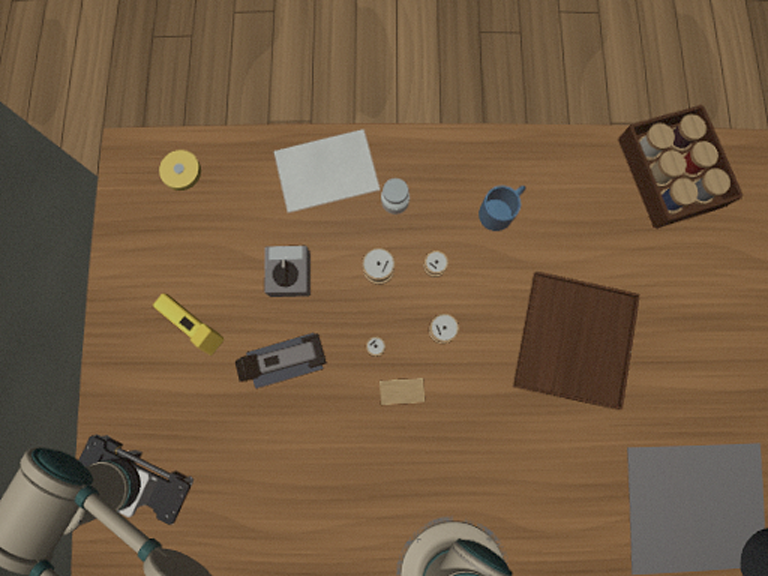

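The top picture (768-px scale) shows four spools: largest at (379,264), second at (444,328), third at (436,263), smallest at (375,346). The real grey scanner is on its rest at (282,360). The look-alikes are the yellow scanner at (188,324), the boxed spools at (680,165), the yellow disc at (180,169) and the grey mat at (695,505). The tray is the dark one at (577,340). Next I'll measure precisely.

```bash
cat > h.py <<'E'
import numpy as np, cv2
from scipy.spatial.transform import Rotation as R
from station import env
def cam(c):
    i=env.camera_info(c); f=192/np.tan(np.radians(i["vfov"]/2)); return f,i["cx"],i["cy"],i["k1"],np.array(i["extrinsics"])
def px2w(c,u,v,z):
    f,cx,cy,k,E=cam(c); d=np.array([(u-cx)/f,(v-cy)/f]); s=d.copy()
    for _ in range(20): s=d/(1+k*(s@s))
    r=E[:3,:3]@np.array([*s,1]); o=E[:3,3]; return (o+r*(z-o[2])/r[2])
def w2px(c,p):
    f,cx,cy,k,E=cam(c); q=E[:3,:3].T@(np.array(p)-E[:3,3]); s=q[:2]/q[2]; s=s*(1+k*(s@s)); return np.array([f*s[0]+cx,f*s[1]+cy])
def down(phi,):
    "tool pointing down, jaws opening along azimuth phi"
    c,s=np.cos(phi),np.sin(phi); return R.from_matrix(np.array([[c,0,-s],[s,0,c],[0,-1,0]])).as_quat()
def crop(im,u,v,w,h,k,name):
    a=im[int(v-h):int(v+h),int(u-w):int(u+w)]; cv2.imwrite(name,cv2.resize(a,None,fx=k,fy=k,interpolation=cv2.INTER_CUBIC))
HS={1:.060,2:.052,3:.044,4:.036}; DS={1:.068,2:.059,3:.050,4:.041}
def label(im,c,p):
    "refine label centre near world p=(x,y,z): white blob centroid"
    u,v=w2px(c,p); u0,v0=int(u)-16,int(v)-16; a=im[v0:v0+32,u0:u0+32]
    hsv=cv2.cvtColor(a,cv2.COLOR_BGR2HSV); m=((hsv[...,1]<60)&(hsv[...,2]>130)).astype(np.uint8)
    m=cv2.morphologyEx(m,cv2.MORPH_CLOSE,np.ones((5,5)))
    n,l,st,ce=cv2.connectedComponentsWithStats(m)
    if n<2: return None
    j=1+np.argmin([np.hypot(*(ce[i]-16))-0.05*st[i,4] for i in range(1,n)])
    w=px2w(c,ce[j][0]+u0,ce[j][1]+v0,p[2]); return w,st[j].tolist()
E
python3 - <<'E'
from h import *
P={1:(.630,.150),2:(.499,.015),3:(.637,.031),4:(.461,.157)}
T=env.grab_frame("top");S=env.grab_frame("scene")
for k,p in P.items():
    for c,im in (("top",T),("scene",S)):
        print(k,c,label(im,c,(*p,HS[k])))
crop(T,190,240,50,40,8,"pics/a1.png"); crop(T,190,180,35,25,8,"pics/a2.png")
crop(T,268,200,45,40,8,"pics/a3.png");crop(T,385,228,50,50,7,"pics/a4.png")
crop(S,342,235,45,35,8,"pics/a5.png")
E
```

```text
1 top (array([0.63179912, 0.14933211, 0.06      ]), [7, 7, 21, 19, 301])
1 scene (array([0.63187736, 0.15163974, 0.06      ]), [6, 11, 21, 14, 228])
2 top (array([0.49924589, 0.01473145, 0.052     ]), [9, 8, 17, 17, 230])
2 scene (array([0.49957978, 0.01718432, 0.052     ]), [10, 12, 15, 10, 118])
3 top (array([0.63822855, 0.028431  , 0.044     ]), [11, 10, 14, 13, 145])
3 scene (array([0.63878042, 0.03046516, 0.044     ]), [10, 13, 14, 9, 90])
4 top (array([0.46308434, 0.15572383, 0.036     ]), [12, 11, 11, 11, 97])
4 scene (array([0.4630015 , 0.15698018, 0.036     ]), [12, 14, 10, 7, 53])
```

```bash
python3 -c "
import cv2,numpy as np
a=[cv2.resize(cv2.imread(f'pics/a{i}.png'),(390,290)) for i in (1,2,3,5)]
cv2.imwrite('pics/m1.png',np.vstack([np.hstack(a[:2]),np.hstack(a[2:])]))"
```

```text
(no output)
```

View pics/m1.png

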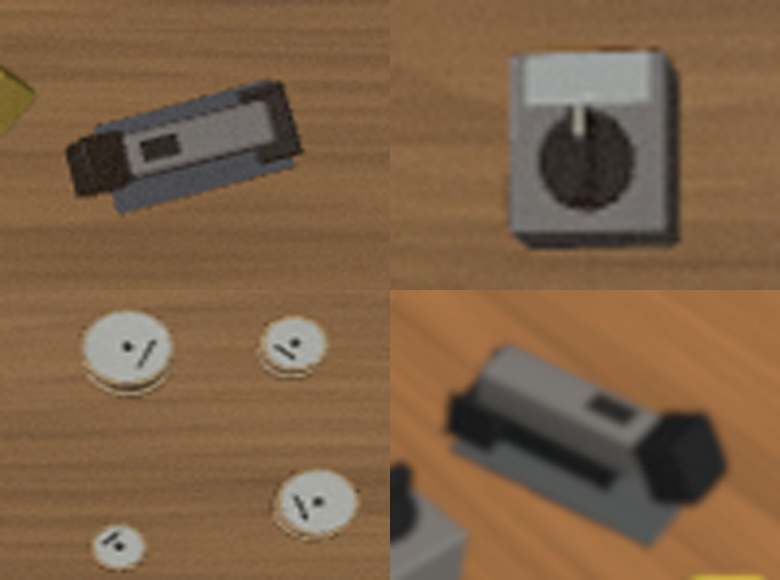

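View pics/a4.png

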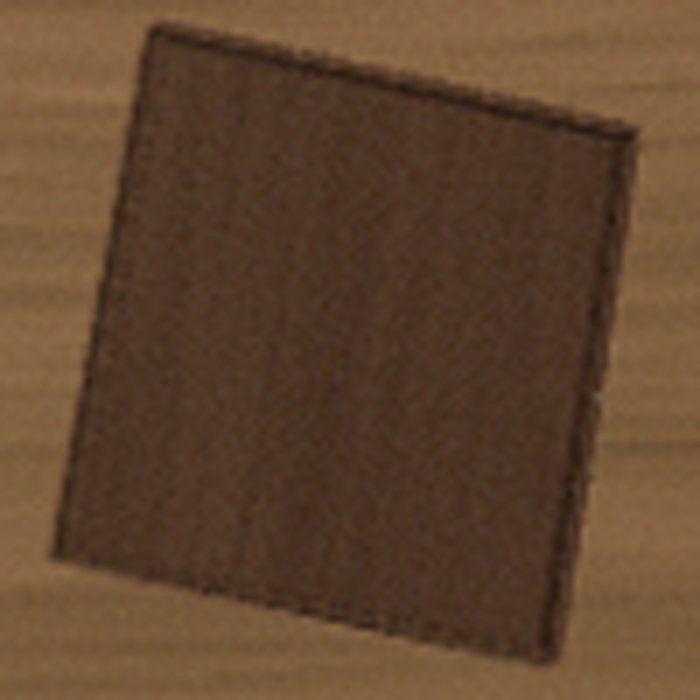

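View pics/a1.png

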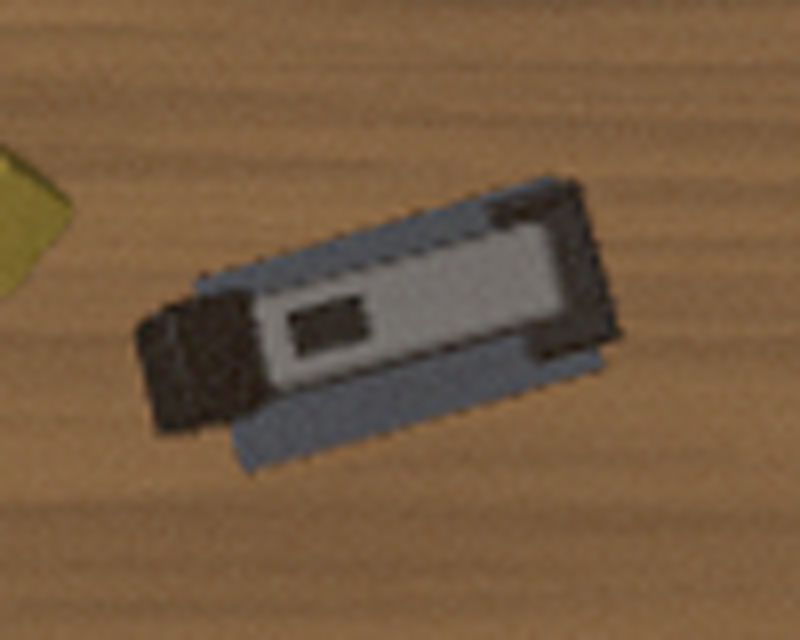

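View pics/a2.png

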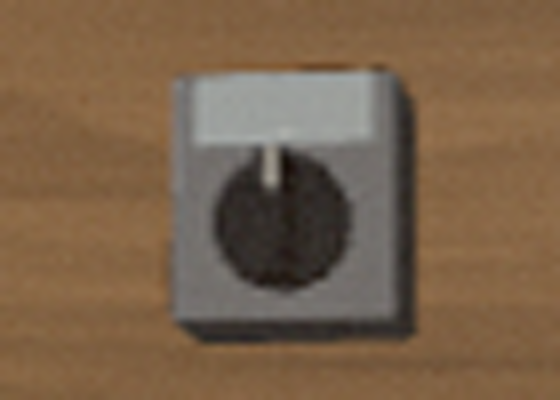

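```bash
python3 - <<'E'
from h import *
def a1(x,y,z): return px2w("top",x/8+140-.5+.0625,y/8+200-.5+.0625,z)[:2]
f=(a1(255,297,.064)+a1(278,388,.064))/2; r=(a1(540,225,.064)+a1(560,310,.064))/2
print("handle",f,r,np.linalg.norm(f-r),np.degrees(np.arctan2(*(f-r)[::-1])), "w",np.linalg.norm(a1(255,297,.064)-a1(278,388,.064)))
p=[a1(200,278,.006),a1(553,178,.006),a1(603,366,.006),a1(245,470,.006)]
print("plate",np.mean(p,0),np.degrees(np.arctan2(*(p[0]-p[1])[::-1])),np.degrees(np.arctan2(*(p[3]-p[2])[::-1])),np.linalg.norm(p[0]-p[1]),np.linalg.norm(p[1]-p[2]))
def a2(x,y,z): return px2w("top",x/8+155-.44,y/8+155-.44,z)[:2]
q=[a2(175,72,.055),a2(395,70,.055),a2(398,320,.055),a2(175,320,.055)]
print("term",np.mean(q,0),[np.degrees(np.arctan2(*(q[a]-q[b])[::-1])) for a,b in((0,3),(1,2))],np.linalg.norm(q[0]-q[3]),np.linalg.norm(q[0]-q[1]))
print("disc",a2(283,220,.066),"ptr",a2(272,148,.09),a2(272,188,.09))
def a4(x,y,z): return px2w("top",x/7+335-.43,y/7+178-.43,z)[:2]
t=[a4(150,25,.024),a4(637,128,.024),a4(553,662,.024),a4(52,556,.024)]
print("tray",np.mean(t,0),[np.linalg.norm(t[i]-t[i-1]) for i in range(4)],np.degrees(np.arctan2(*(t[0]-t[3])[::-1])),np.degrees(np.arctan2(*(t[0]-t[1])[::-1])))
T=env.grab_frame("top");S=env.grab_frame("scene")
u,v=w2px("scene",[.609,.342,.09]);crop(S,u,v,20,20,16,"pics/k0.png");print(u,v)
for e in range(3):
  for c in("top","scene"):
    env.grab_frame(c); print([(np.round(d["at"],3).tolist(),round(d["score"],2)) for l in("scanner_grip","scanner_beam","tray") for d in env.landmark_of(c,l)])
E
```

```text
handle [0.42390687 0.3873628 ] [0.45248231 0.28050696] 0.11061069125569699 104.9717313878345 w 0.03551878642810323
plate [0.43464294 0.34691637] 105.9838515125129 106.35676708170516 0.14571316097356965 0.0771482135561801
term [0.62117697 0.34150202] [np.float64(2.0766345162280673), np.float64(2.0218944292550427)] 0.09887877607412075 0.0868484094536185
disc [0.6088377 0.3402186] ptr [0.63181128 0.34102275] [0.61631173 0.34054299]
tray [ 0.47584956 -0.26839015] [np.float64(0.2453808390191795), np.float64(0.2302669000951342), np.float64(0.24672197250910893), np.float64(0.22950611036572807)] -12.611068556974056 77.95867462988409
293.50578217020035 244.23889376399555
[([0.429, 0.362, 0.048], 0.98), ([0.512, 0.552, 0.019], 0.95), ([0.432, 0.347, -0.0], 0.33), ([0.412, 0.428, 0.027], 0.9), ([0.473, 0.5, 0.008], 0.68), ([0.475, -0.271, 0.0], 0.67)]
[([0.432, 0.364, 0.049], 0.89), ([0.512, 0.55, 0.021], 0.86), ([0.412, 0.429, 0.029], 0.93), ([0.471, 0.497, 0.009], 0.62), ([0.463, 0.158, 0.001], 0.62), ([0.432, 0.365, 0.051], 0.35), ([0.478, -0.27, 0.004], 0.63), ([0.631, 0.149, -0.001], 0.57)]
[([0.435, 0.362, 0.05], 0.98), ([0.511, 0.55, 0.02], 0.74), ([0.412, 0.43, 0.028], 0.96), ([0.469, 0.5, 0.008], 0.71), ([0.475, -0.274, 0.002], 0.96)]
[([0.513, 0.55, 0.02], 0.84), ([0.432, 0.364, 0.05], 0.68), ([0.47, 0.498, 0.008], 0.62), ([0.412, 0.43, 0.032], 0.58), ([0.479, -0.271, 0.001], 0.78), ([0.465, 0.158, -0.0], 0.18)]
[([0.433, 0.364, 0.047], 0.69), ([0.509, 0.551, 0.021], 0.58), ([0.499, 0.017, 0.051], 0.27), ([0.414, 0.428, 0.03], 0.96), ([0.47, 0.499, 0.009], 0.75), ([0.431, 0.345, 0.002], 0.34), ([0.473, -0.271, -0.0], 0.64), ([0.633, 0.154, -0.002], 0.16)]
[([0.512, 0.549, 0.022], 0.91), ([0.434, 0.365, 0.05], 0.66), ([0.411, 0.432, 0.029], 0.92), ([0.47, 0.5, 0.008], 0.61), ([0.478, -0.27, 0.003], 0.66)]
```

View pics/k0.png

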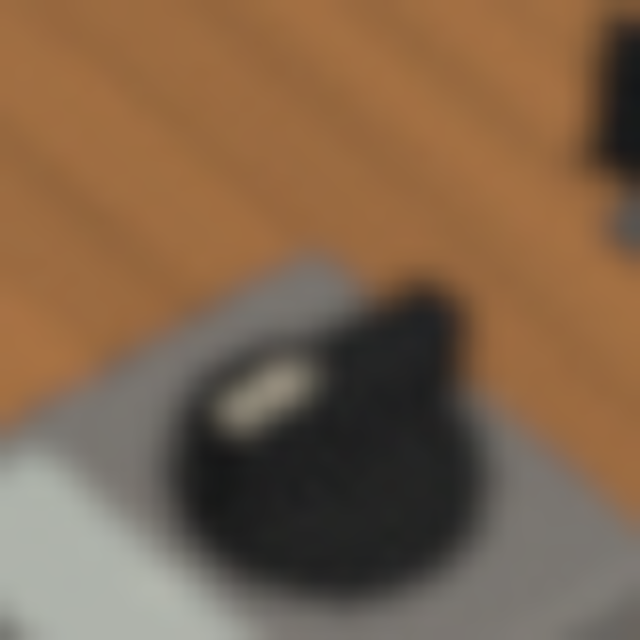

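```bash
cat > ov.py <<'E'
from h import *
def lines(origin,yaw,Rm=None):
    M=R.from_euler('z',yaw,degrees=True).as_matrix() if Rm is None else Rm
    g=lambda p:np.array(origin)+M@np.array(p)/1000
    L=[]
    def rect(x0,x1,w,z): 
        c=[(x0,-w,z),(x1,-w,z),(x1,w,z),(x0,w,z)]; L.extend([(g(c[i-1]),g(c[i])) for i in range(4)])
    rect(-80,45,19,34); return L,g,rect
def draw(c,im,L,u0,v0,k,col=(0,255,0)):
    for a,b in L:
        p,q=[((w2px(c,x)-[u0,v0]+.5)*k).astype(int) for x in(a,b)]; cv2.line(im,tuple(map(int,p)),tuple(map(int,q)),col,1)
E
python3 - <<'E'
from ov import *
out=[]
for c,(u,v,w,h) in (("top",(190,240,50,40)),("scene",(342,235,50,40))):
    im=env.grab_frame(c); a=im[v-h:v+h,u-w:u+w]; a=cv2.resize(a,None,fx=7,fy=7,interpolation=cv2.INTER_CUBIC)
    for o,col in (((.4340,.3563,.03),(0,255,0)),((.4358,.3485,.03),(0,0,255))):
        L,g,rect=lines(o,105.5); draw(c,a,L,u-w,v-h,7,col)
    L=[];yy=105.5
    L,g,rect=lines((.4340,.3563,.0),yy);L.clear();rect(-75,75,40,6); draw(c,a,L,u-w,v-h,7,(255,255,0))
    cv2.imwrite(f"pics/ov_{c}.png",a)
E
```

```text
(no output)
```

View pics/ov_top.png

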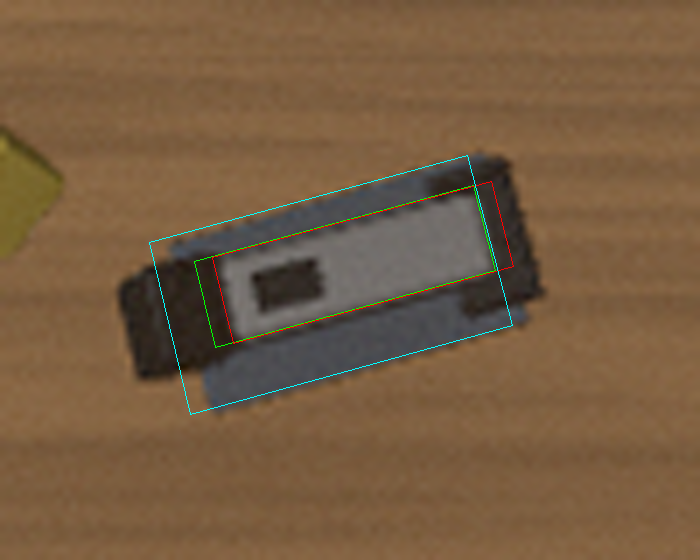

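View pics/ov_scene.png

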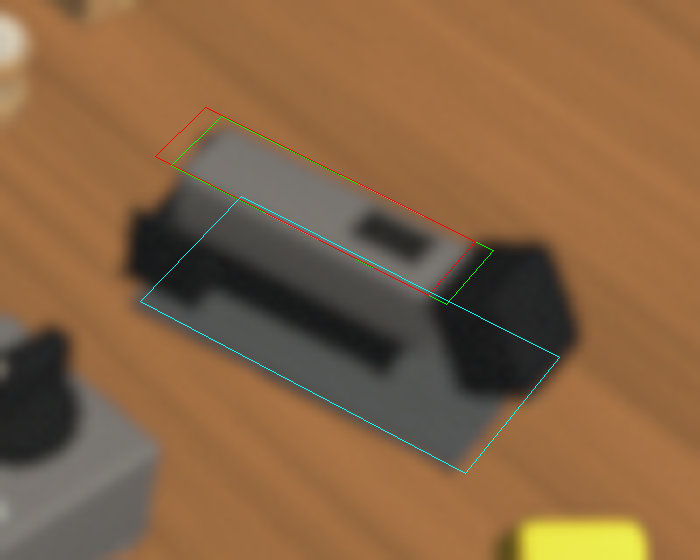

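```bash
python3 - <<'E'
from h import *
for d in (92,-88):
  for t in (0,-70): print(d,t,np.round(env.inverse_kinematics([.609,.341,.071],down(np.radians(d+t))),2))
for d in (15.5,195.5): print(d,np.round(env.inverse_kinematics([.432,.3637,.028],down(np.radians(d))),2))
E
```

```text
92 0 [ 0.41  0.55  1.41 -0.    1.19 -1.19]
92 -70 [ 0.41  0.55  1.41 -0.    1.19  0.03]
-88 0 [ 0.41  0.55  1.41 -0.    1.19  1.95]Traceback (most recent call last):
  File "<stdin>", line 3, in <module>
    return _wrapfunc(a, 'round', decimals=decimals, out=out)
    return _wrapit(obj, method, *args, **kwds)
    result = getattr(arr, method)(*args, **kwds)
TypeError: unsupported operand type(s) for *: 'NoneType' and 'float'
```

```bash
cat >> h.py <<'E'
def st(msg=""):
    o=env.observe(); print(msg,"t",round(o["clock"],2),"p",np.round(o["eef_pos"],4),"F",np.round(o["force"],1),"M",np.round(o["moment"],2),"w",round(o["gripper_width"],4)); return o
E
python3 - <<'E'
from h import *
rd=np.radians
q=down(rd(92)); x,y=.609,.341
env.reach([x,y,.20],q); env.command_gripper(.06,40)
env.move_linear([x,y,.071],speed=.12); st("down")
env.command_gripper(.0,40); st("closed")
for a in (20,40,60,72): env.reach([x,y,.071],down(rd(92-a))); st(a)
env.command_gripper(.06); st("open")
env.move_linear([x,y,.20],speed=.2)
S=env.grab_frame("scene"); T=env.grab_frame("top")
u,v=w2px("scene",[x,y,.08]);crop(S,u,v,20,20,16,"pics/k1.png")
E
```

```text
down t 6.17 p [0.6097 0.3413 0.072 ] F [ 0.2 -0.5  2.5] M [ 0.06 -0.04  0.04] w 0.0596
closed t 6.96 p [0.6088 0.344  0.071 ] F [-1.5  6.5  0.2] M [1.09 0.13 0.  ] w 0.0125
20 t 7.38 p [0.6089 0.3443 0.071 ] F [-1.3  6.7 -0.3] M [1.25 0.14 0.09] w 0.0125
40 t 7.81 p [0.609  0.3447 0.071 ] F [ 0.4  7.6 -1.8] M [ 1.28  0.03 -0.05] w 0.0122
60 t 8.23 p [0.6093 0.3449 0.0711] F [ 0.7  8.  -2.1] M [ 1.35 -0.11 -0.14] w 0.0129
72 t 8.55 p [0.6095 0.345  0.071 ] F [ 0.6  7.5 -3.1] M [ 1.35 -0.12  0.11] w 0.013
open t 9.42 p [0.609 0.341 0.071] F [0.6 0.4 0.1] M [-0.08  0.09  0.03] w 0.0601
```

View pics/k1.png

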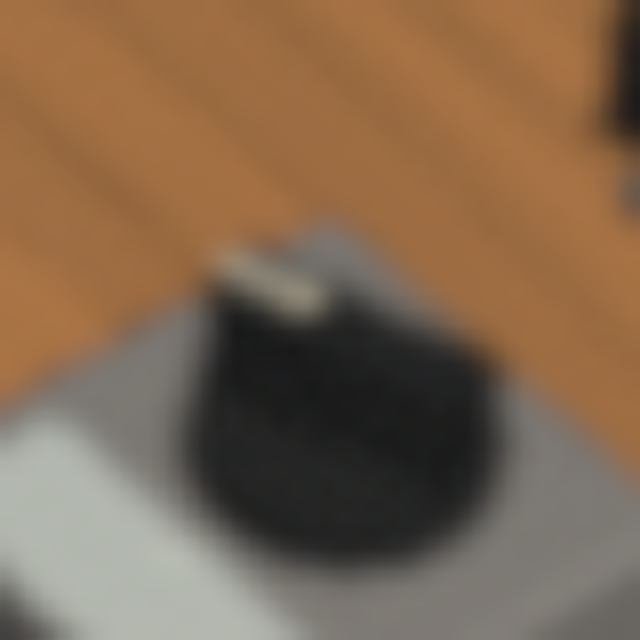

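```bash
python3 - <<'E'
from h import *
q=down(np.radians(15.5)); x,y=.432,.3645
env.reach([x,y,.16],q); env.command_gripper(.07,30); st("above")
env.move_linear([x,y,.029],speed=.1); st("down")
env.command_gripper(0,30); st("closed")
S=env.grab_frame("scene"); crop(S,342,235,50,40,7,"pics/s1.png")
E
```

```text
above t 11.47 p [0.4328 0.3644 0.1599] F [-0.3  0.5  0.1] M [0.01 0.03 0.08] w 0.07
down t 12.93 p [0.4325 0.3648 0.0296] F [-0.2  0.1  0.3] M [-0.07  0.05  0.04] w 0.07
closed t 13.53 p [0.432  0.3645 0.0291] F [-0.5 -0.1  1.5] M [-0.02  0.13  0.01] w 0.0379
```

View pics/s1.png

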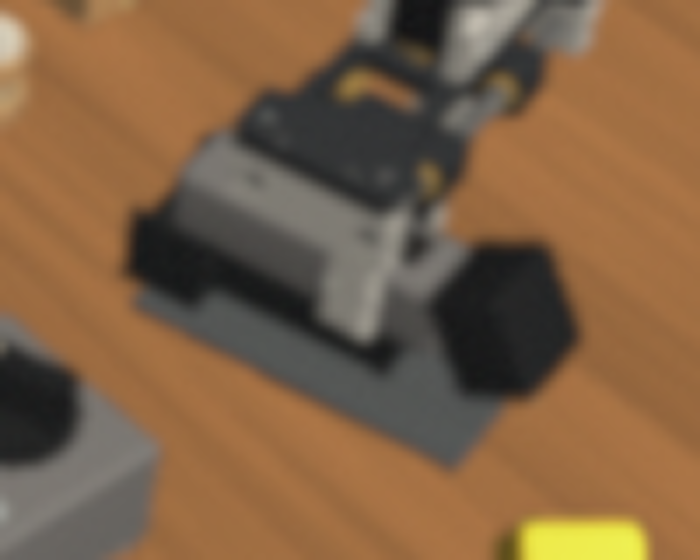

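```bash
python3 - <<'E'
from h import *
env.move_linear([.432,.3645,.20],speed=.12); st("up")
env.reach([.62,.02,.19],down(np.radians(0))); o=st("over")
for i in range(3):
  for c in("top","scene"):
    env.grab_frame(c); print(c,[(np.round(d["at"],3).tolist(),round(d["score"],2)) for l in("scanner_grip","scanner_beam","scanner") for d in env.landmark_of(c,l)])
S=env.grab_frame("scene"); cv2.imwrite("pics/s2.png",cv2.resize(S,(768,576)))
u,v=w2px("scene",[.62,.05,.2]); crop(S,u,v,50,40,7,"pics/s3.png"); print(u,v)
E
```

```text
up t 15.15 p [0.4316 0.3642 0.1992] F [-0.5  0.1 -2.4] M [-0.07  0.07 -0.03] w 0.0379
over t 16.61 p [0.6197 0.0213 0.1901] F [ 0.3  0.8 -2.2] M [-0.07  0.08 -0.01] w 0.0378
top [([0.515, 0.548, 0.022], 0.73), ([0.621, 0.345, -0.005], 0.3), ([0.472, 0.503, 0.011], 0.85), ([0.62, 0.087, 0.19], 0.77), ([0.51, 0.553, 0.003], 0.76)]
scene [([0.512, 0.549, 0.023], 0.75), ([0.622, 0.02, 0.211], 0.6), ([0.47, 0.496, 0.009], 0.79), ([0.503, 0.021, 0.053], 0.57), ([0.618, 0.09, 0.191], 0.56), ([0.464, 0.16, 0.037], 0.45), ([0.621, 0.015, 0.193], 0.91), ([0.512, 0.562, -0.001], 0.78)]
top [([0.511, 0.55, 0.019], 0.66), ([0.619, 0.091, 0.191], 0.59), ([0.469, 0.501, 0.007], 0.58), ([0.512, 0.556, 0.003], 0.84)]
scene [([0.621, 0.019, 0.21], 0.87), ([0.511, 0.55, 0.022], 0.8), ([0.617, 0.088, 0.191], 0.82), ([0.472, 0.498, 0.012], 0.57), ([0.516, 0.562, 0.0], 0.95), ([0.622, 0.012, 0.191], 0.66)]
top [([0.512, 0.552, 0.023], 0.96), ([0.624, 0.018, 0.21], 0.71), ([0.64, 0.032, 0.003], 0.6), ([0.47, 0.502, 0.01], 0.72), ([0.617, 0.087, 0.19], 0.7), ([0.51, 0.555, 0.001], 0.87)]
scene [([0.513, 0.55, 0.022], 0.75), ([0.624, 0.017, 0.21], 0.59), ([0.636, 0.03, 0.0], 0.43), ([0.619, 0.088, 0.193], 0.73), ([0.468, 0.5, 0.01], 0.63), ([0.476, -0.271, 0.002], 0.49), ([0.621, 0.012, 0.19], 0.83), ([0.516, 0.563, -0.0], 0.79), ([0.467, 0.162, 0.035], 0.56)]
225.27918649169166 156.54203772908278
```

View pics/s3.png

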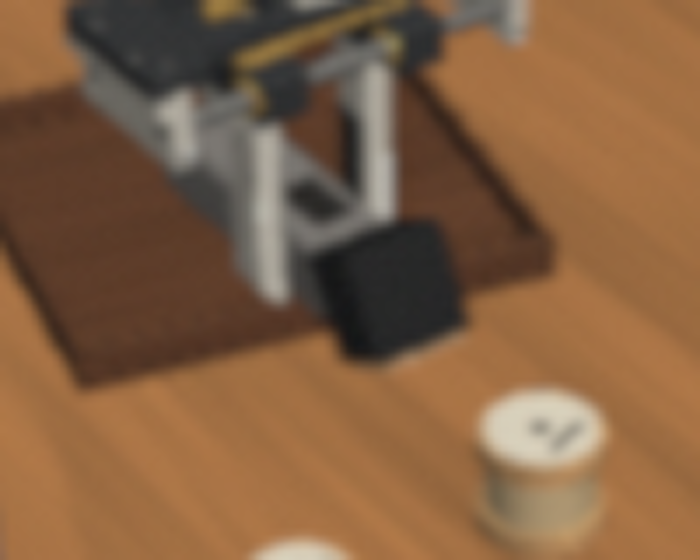

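```bash
cat >> h.py <<'E'
P0={1:(.632,.1505),2:(.4994,.016),3:(.6385,.0295),4:(.463,.1564)}
def look(k,p=None,verbose=True):
    p=P0[k] if p is None else p; r=[]
    for c in ("top","scene"):
        im=env.grab_frame(c)
        try: q=label(im,c,(*p,HS[k]))
        except Exception as e: q=None
        if q: r.append(q[0][:2]); 
        if verbose: print(k,c,q and (np.round(q[0],4),q[1]))
    return r
def scan_pose(k,p,d=.125):
    return [p[0],p[1]-(.067+.5*d),HS[k]+.866*d-.002]
E
python3 - <<'E'
from h import *
for k in (1,2,3,4): look(k)
k=1;p=P0[1]
env.reach(scan_pose(k,p),down(0)); env.dwell(1.8); st("scan1")
look(1)
S=env.grab_frame("scene"); cv2.imwrite("pics/s4.png",cv2.resize(S,(768,576)))
for c in("scene","top"): env.grab_frame(c); print([(np.round(d["at"],3).tolist(),round(d["score"],2)) for d in env.landmark_of(c,"scanner_beam")])
E
```

```text
1 top (array([0.6318, 0.1493, 0.06  ]), [7, 7, 21, 19, 301])
1 scene (array([0.6321, 0.1517, 0.06  ]), [7, 10, 21, 14, 230])
2 top (array([0.4993, 0.0098, 0.052 ]), [5, 0, 27, 32, 744])
2 scene (array([0.4998, 0.017 , 0.052 ]), [10, 12, 15, 10, 120])
3 top (array([0.6509, 0.0255, 0.044 ]), [11, 0, 21, 27, 265])
3 scene (array([0.6388, 0.0305, 0.044 ]), [10, 13, 14, 9, 90])
4 top (array([0.4631, 0.1557, 0.036 ]), [12, 11, 11, 11, 97])
4 scene (array([0.463, 0.157, 0.036]), [12, 14, 10, 7, 53])
scan1 t 20.31 p [0.632  0.021  0.1662] F [-0.1  0.2 -2.5] M [-0.1   0.04  0.06] w 0.0379
1 top (array([0.6318, 0.1493, 0.06  ]), [7, 7, 21, 19, 301])
1 scene (array([0.632 , 0.1517, 0.06  ]), [7, 10, 21, 14, 229])
[([0.632, 0.088, 0.168], 0.93), ([0.622, 0.345, -0.001], 0.63), ([0.468, 0.5, 0.01], 0.6)]
[([0.632, 0.09, 0.166], 0.87), ([0.474, 0.503, 0.005], 0.73), ([0.631, 0.152, 0.0], 0.17)]
```

View pics/s4.png

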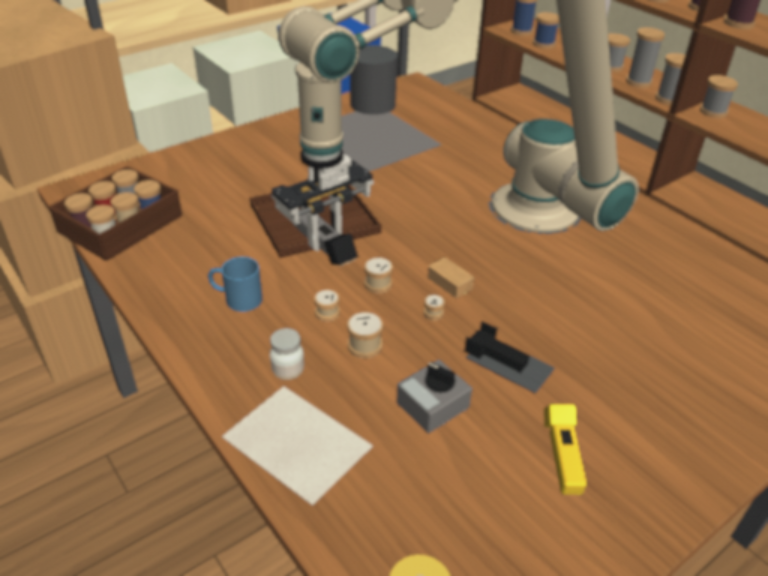

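```bash
python3 - <<'E'
from h import *
for k in (2,3,4):
    def see(p):
        c="scene"; q=label(env.grab_frame(c),c,(*p,HS[k])); return q[0][:2]-[0,.0012],q[1]
    p,s=see(P0[k]); print(k,p,s)
    if np.hypot(*(p-P0[k]))>.004: print("MOVED?"); break
    z=scan_pose(k,p)
    if k==2: env.move_linear([.56,-.05,.17],speed=.25)
    env.reach(z,down(0)); env.dwell(1.8); st(f"scan{k}")
    p2,s=see(p); print("after",p2,s)
    for c in("scene","top"): env.grab_frame(c); print([(np.round(d["at"],3).tolist(),round(d["score"],2)) for d in env.landmark_of(c,"scanner_beam")][:2])
S=env.grab_frame("scene"); cv2.imwrite("pics/s5.png",cv2.resize(S,(768,576)))
T=env.grab_frame("top"); crop(T,190,240,50,40,7,"pics/r1.png"); crop(S,342,235,50,40,7,"pics/r2.png")
E
```

```text
2 [0.49979286 0.01575259] [10, 12, 15, 10, 120]
scan2 t 23.51 p [ 0.4998 -0.1137  0.1583] F [-0.5 -0.2 -2.1] M [0.04 0.07 0.02] w 0.0379
after [0.4992844  0.01594492] [10, 12, 15, 10, 119]
[([0.468, 0.498, 0.01], 0.77), ([0.502, -0.119, 0.158], 0.61)]
[([0.472, 0.502, 0.006], 0.75), ([0.495, -0.045, 0.16], 0.69)]
3 [0.63868912 0.02946634] [10, 13, 14, 9, 91]
scan3 t 26.23 p [ 0.6387 -0.1     0.1503] F [-0.3  0.6 -2.3] M [-0.1   0.06  0.05] w 0.038
after [0.63878042 0.02926516] [10, 13, 14, 9, 90]
[([0.638, -0.032, 0.154], 0.64), ([0.471, 0.498, 0.008], 0.62)]
[([0.472, 0.501, 0.008], 0.71), ([0.638, -0.031, 0.149], 0.65)]
4 [0.46271631 0.15577251] [12, 14, 10, 7, 54]
scan4 t 29.2 p [0.4627 0.0263 0.1422] F [-0.8  0.3 -1.1] M [-0.08  0.04  0.  ] w 0.0377
after [0.46291803 0.15605889] [12, 14, 10, 7, 52]
[([0.462, 0.091, 0.144], 0.96), ([0.47, 0.5, 0.006], 0.72)]
[([0.463, 0.094, 0.142], 0.51)]
```

View pics/s5.png

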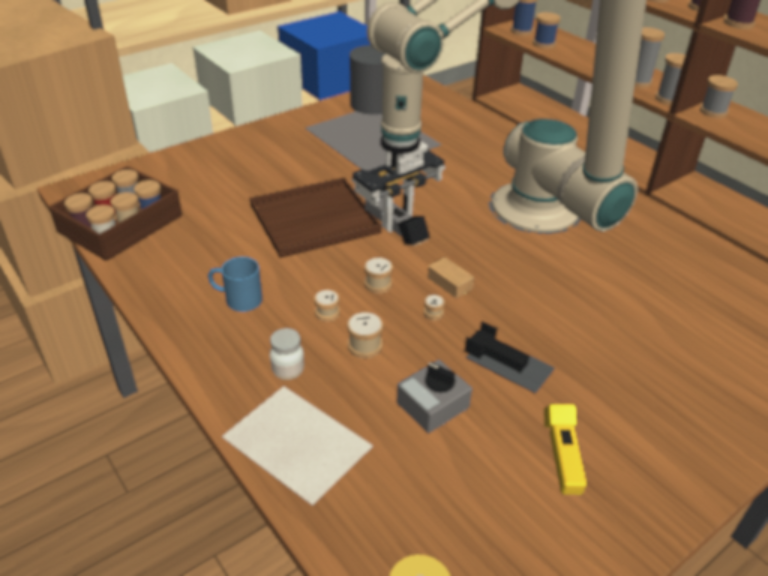

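View pics/r1.png

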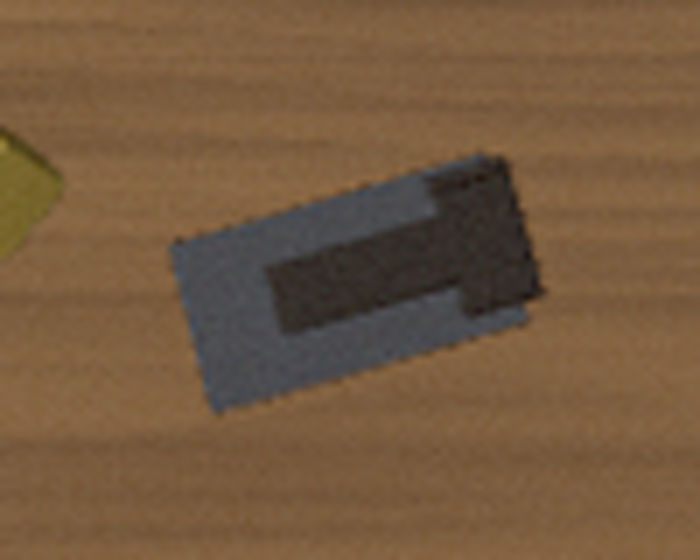

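```bash
python3 - <<'E'
from h import *
q=down(np.radians(15.5)); x,y=.432,.3645
env.move_linear([.4627,.0263,.2],speed=.2)
env.reach([x,y,.20],q); st()
env.move_linear([x,y,.05],speed=.12); env.move_linear([x,y,.0290],speed=.04); st("down")
env.command_gripper(.07); st("open"); env.dwell(.3)
env.move_linear([x,y,.16],speed=.15); 
env.reach([.50,.25,.25],down(np.radians(15.5)))
from ov import *
for c,(u,v,w,h) in (("top",(190,240,50,40)),("scene",(342,235,50,40))):
    im=env.grab_frame(c); a=im[v-h:v+h,u-w:u+w]; a=cv2.resize(a,None,fx=7,fy=7,interpolation=cv2.INTER_CUBIC)
    L,g,rect=lines((.4340,.3563,.03),105.5); draw(c,a,L,u-w,v-h,7)
    cv2.imwrite(f"pics/ov2_{c}.png",a)
    print([(np.round(d["at"],3).tolist(),round(d["score"],2)) for l in("scanner_grip","scanner_beam") for d in env.landmark_of(c,l)])
E
```

```text
t 31.27 p [0.4323 0.3634 0.1995] F [-0.7  0.7 -2. ] M [-0.05  0.11  0.01] w 0.0382
down t 33.35 p [0.4315 0.3642 0.029 ] F [-2.1 -1.4  3. ] M [-0.23  0.25  0.01] w 0.0376
open t 34.03 p [0.432  0.3645 0.029 ] F [0.2 0.  0.1] M [-0.04  0.1   0.02] w 0.0703
[([0.433, 0.363, 0.05], 0.7), ([0.511, 0.553, 0.021], 0.65), ([0.469, 0.5, 0.005], 0.62), ([0.415, 0.43, 0.028], 0.56), ([0.641, 0.028, 0.044], 0.53)]
[([0.434, 0.366, 0.048], 0.95), ([0.508, 0.55, 0.023], 0.68), ([0.632, 0.148, -0.002], 0.49), ([0.37, 0.107, 0.0], 0.49), ([0.629, 0.151, 0.063], 0.35), ([0.411, 0.427, 0.034], 0.98), ([0.469, 0.498, 0.011], 0.87), ([0.621, 0.346, -0.004], 0.66)]
```

View pics/ov2_top.png

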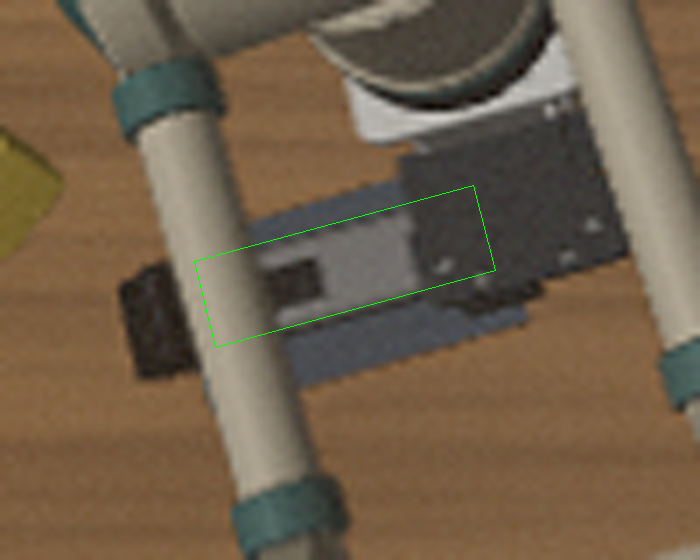

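View pics/ov2_scene.png

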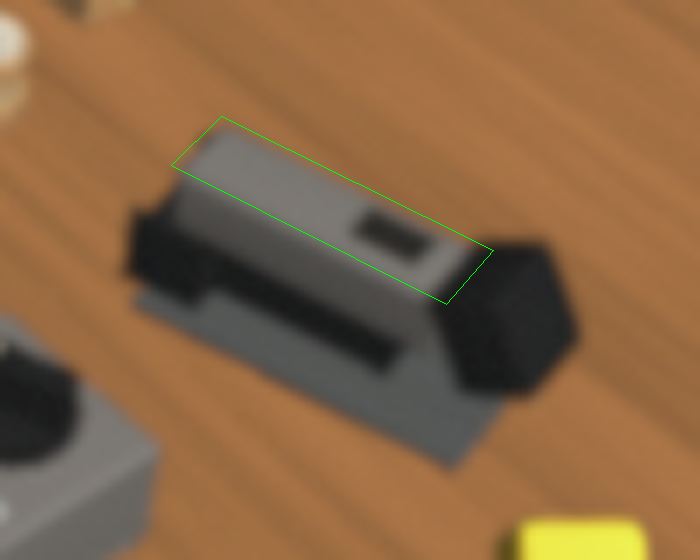

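```bash
cat >> h.py <<'E'
TC=np.array([.4765,-.2695]); TY=np.radians(-12.3)
tx=np.array([np.cos(TY),np.sin(TY)]); ty=np.array([-np.sin(TY),np.cos(TY)])
SL={1:TC+.056*tx-.053*ty,2:TC-.056*tx-.053*ty,3:TC+.056*tx+.053*ty,4:TC-.056*tx+.053*ty}
def pick_place(k,p,slot):
    q=down(TY); z=HS[k]-.025
    env.reach([p[0],p[1],.16],q); env.command_gripper(min(DS[k]+.022,.092),22)
    env.move_linear([p[0],p[1],z],speed=.12); st("at")
    env.command_gripper(0,22); o=st("closed")
    if abs(o["gripper_width"]-DS[k])>.004: print("BAD WIDTH"); 
    env.move_linear([p[0],p[1],.17],speed=.15); o=st("lift")
    if abs(o["gripper_width"]-DS[k])>.005: return False
    env.reach([slot[0],slot[1],.17],q)
    env.move_linear([slot[0],slot[1],z+.02],speed=.12); env.move_linear([slot[0],slot[1],z+.0068],speed=.03); st("placed")
    env.command_gripper(DS[k]+.016); st("rel")
    env.move_linear([slot[0],slot[1],.17],speed=.15); return True
E
python3 - <<'E'
from h import *
for k in SL: print(k,SL[k].round(4),np.round(env.inverse_kinematics([*SL[k],.04],down(TY)),2),np.round(env.inverse_kinematics([*P0[k],.04],down(TY)),2))
def see(p,k):
    q=label(env.grab_frame("scene"),"scene",(*p,HS[k])); return q[0][:2]-[0,.0004],q[1]
p,s=see(P0[1],1); print(p,s)
print(pick_place(1,p,SL[1]))
S=env.grab_frame("scene"); cv2.imwrite("pics/p1.png",cv2.resize(S,(768,576)))
for k in(2,3,4): print(k,see(P0[k],k))
E
```

```text
1 [ 0.5199 -0.3332] [-0.68  0.47  1.64 -0.    1.03 -0.47] [ 0.13  0.51  1.57 -0.    1.07  0.34]
2 [ 0.4105 -0.3094] [-0.78  0.34  1.88 -0.    0.93 -0.57] [-0.11  0.32  1.91 -0.    0.92  0.11]
3 [ 0.5425 -0.2296] [-0.52  0.43  1.71 -0.    1.   -0.3 ] [-0.06  0.5   1.59 -0.    1.05  0.15]
4 [ 0.4331 -0.2058] [-0.59  0.29  1.95 -0.    0.9  -0.37] [ 0.18  0.31  1.93 -0.    0.91  0.4 ]
[0.63189104 0.15098342] [7, 10, 21, 14, 228]
at t 38.88 p [0.6326 0.1511 0.0358] F [ 0.4 -0.4 -0.6] M [-0.02  0.06 -0.02] w 0.0899
closed t 39.37 p [0.632  0.1511 0.0355] F [-0.3 -0.2  3.3] M [-0.06  0.18  0.01] w 0.0674
lift t 40.42 p [0.631  0.1509 0.1687] F [ 0.6 -0.2 -1.7] M [-0.08  0.09 -0.03] w 0.0674
placed t 43.92 p [ 0.5199 -0.3332  0.0416] F [ 0.5  0.4 -1.6] M [-0.1   0.04  0.01] w 0.0673
rel t 44.41 p [ 0.52   -0.3333  0.0419] F [ 0.2 -0.9  0.1] M [-0.04  0.1  -0.06] w 0.0841
True
2 (array([0.49947991, 0.01691874]), [10, 12, 15, 10, 119])
3 (array([0.63878042, 0.03006516]), [10, 13, 14, 9, 90])
4 (array([0.4630015 , 0.15658018]), [12, 14, 10, 7, 53])
```

View pics/p1.png

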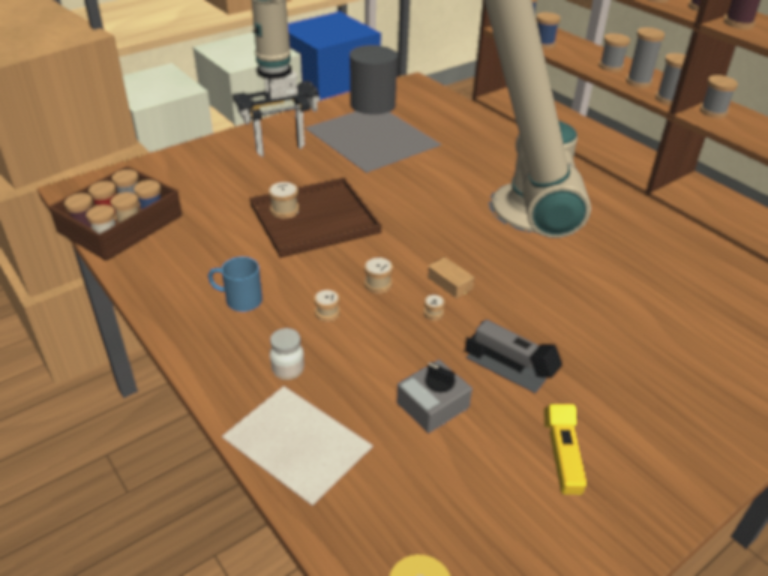

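```bash
python3 - <<'E'
from h import *
def see(p,k):
    q=label(env.grab_frame("scene"),"scene",(*p,HS[k])); return q[0][:2]-[0,.0004],q[1]
for k in (2,3,4):
    p,s=see(P0[k],k); print(k,p,s)
    if np.hypot(*(p-P0[k]))>.005: print("MOVED"); break
    if not pick_place(k,p,SL[k]): print("FAIL"); break
    cv2.imwrite(f"pics/pp{k}.png",env.grab_frame("scene"))
env.reach([.5,.1,.3],down(TY))
S=env.grab_frame("scene"); cv2.imwrite("pics/p2.png",cv2.resize(S,(768,576)))
T=env.grab_frame("top"); cv2.imwrite("pics/p3.png",cv2.resize(T,(768,576)))
E
```

```text
2 [0.49933133 0.01676372] [10, 12, 15, 10, 119]
at t 48.53 p [0.5    0.0167 0.0276] F [-0.3  0.3 -0.3] M [-0.07  0.06  0.01] w 0.0813
closed t 49.02 p [0.4996 0.0167 0.0274] F [-0.3  0.3  2.1] M [-0.04  0.11 -0.01] w 0.0585
lift t 50.12 p [0.4985 0.0169 0.169 ] F [-0.1  0.7 -1.6] M [-0.07  0.05  0.01] w 0.0584
placed t 53.16 p [ 0.4104 -0.3093  0.0336] F [-0.4  0.5 -1.1] M [-0.13  0.08 -0.01] w 0.0585
rel t 53.64 p [ 0.4106 -0.3094  0.0339] F [-0.3 -0.   0.3] M [-0.05  0.1  -0.01] w 0.0749
3 [0.63878042 0.03006516] [10, 13, 14, 9, 90]
at t 57.93 p [0.6395 0.03   0.0198] F [0.2 0.7 0.1] M [-0.02  0.09 -0.01] w 0.0724
closed t 58.42 p [0.6389 0.03   0.0194] F [-0.2 -0.7  1.9] M [-0.07  0.22  0.04] w 0.0493
lift t 59.58 p [0.638  0.0301 0.1688] F [ 0.5 -0.5 -1.4] M [-0.09  0.06  0.01] w 0.0493
placed t 62.48 p [ 0.5424 -0.2296  0.0256] F [ 0.7 -0.1 -1. ] M [-0.02  0.02 -0.01] w 0.0496
rel t 62.97 p [ 0.5426 -0.2297  0.0259] F [0.9 0.3 0.3] M [-0.06  0.08  0.02] w 0.0661
4 [0.42851225 0.14117714] [17, 7, 10, 7, 55]
MOVED
```

View pics/p2.png

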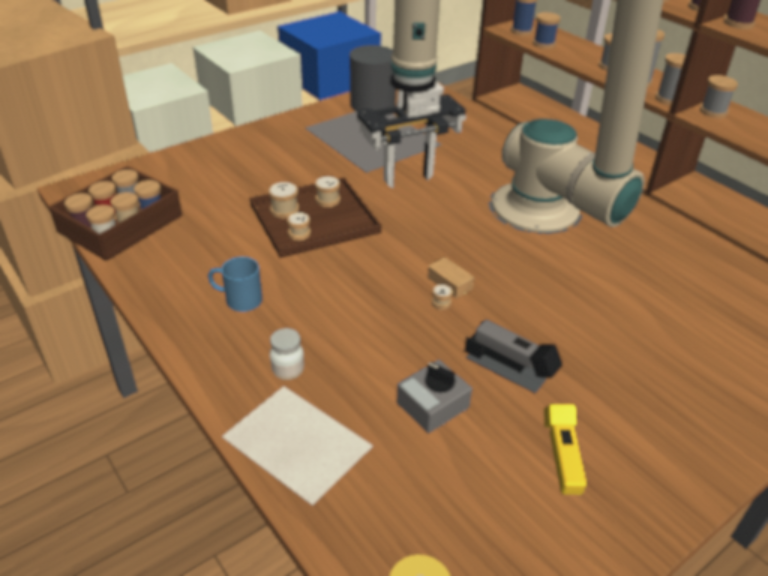

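View pics/p3.png

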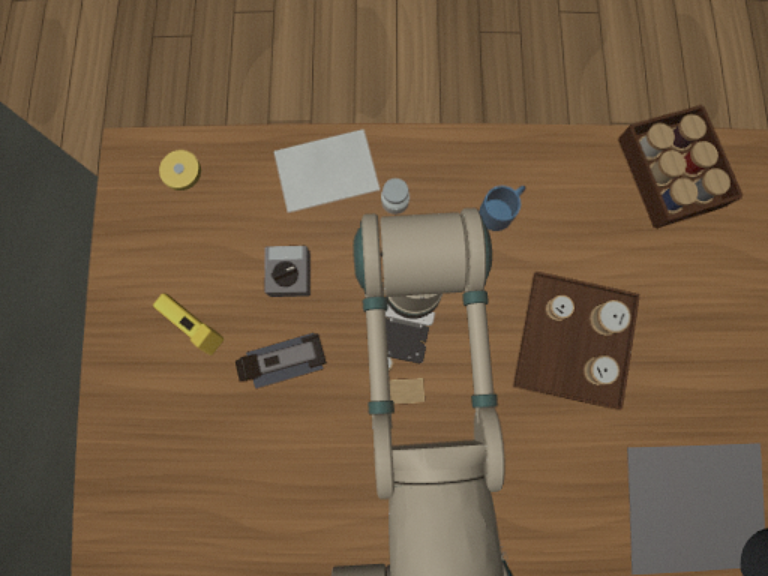

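```bash
python3 - <<'E'
from h import *
env.reach([.55,-.12,.25],down(TY))
p=(.4285,.141)
print(look(4,p))
T=env.grab_frame("top");S=env.grab_frame("scene")
u,v=w2px("top",[.41,.12,.03]); crop(T,u,v,30,25,10,"pics/n1.png"); print(u,v)
u,v=w2px("scene",[.41,.12,.03]); crop(S,u,v,30,25,10,"pics/n2.png"); print(u,v)
for d in(90,-90): 
    q=env.inverse_kinematics([*p,.011],down(np.radians(d))); print(d,q)
E
python3 -c "
import cv2,numpy as np
cv2.imwrite('pics/n3.png',np.hstack([cv2.resize(cv2.imread(f'pics/n{i}.png'),(400,333)) for i in(1,2)]))"
```

```text
4 top (array([0.4287, 0.1401, 0.036 ]), [12, 11, 11, 11, 99])
4 scene (array([0.4285, 0.1416, 0.036 ]), [12, 14, 10, 7, 55])
[array([0.42873602, 0.14006792]), array([0.42851225, 0.14157714])]
261.47074695605727 247.61388908790417
294.4078881829589 188.66586401814018
90 [ 1.63436165e-01  3.00085033e-01  2.04271264e+00 -4.44089210e-16
  7.98794979e-01 -1.40736016e+00]
-90 [ 1.63436165e-01  3.00085033e-01  2.04271264e+00 -4.44089210e-16
  7.98794979e-01  1.73423249e+00]
```

View pics/n3.png

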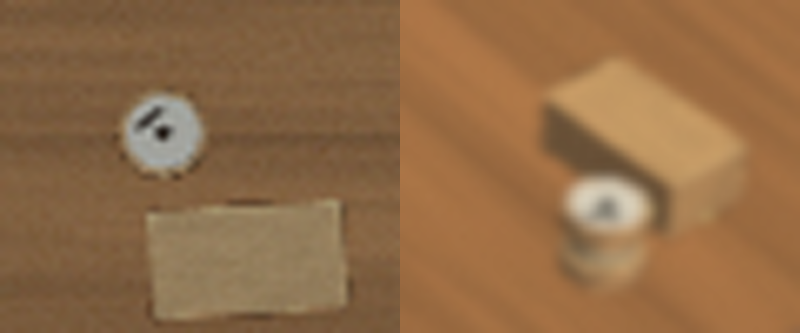

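```bash
python3 - <<'E'
from h import *
rd=np.radians;k=4;p=(.4286,.1412);s=SL[4];z=.012
q=down(rd(90)); q2=down(TY+np.pi/2)
env.reach([*p,.16],q); env.command_gripper(.061,20)
c=label(env.grab_frame("scene"),"scene",(*p,HS[k]));print(c)
env.move_linear([*p,z],speed=.1); st("at")
env.command_gripper(0,20); st("cl")
env.move_linear([*p,.17],speed=.15); o=st("lift")
assert abs(o["gripper_width"]-.041)<.004
env.reach([*s,.17],q2)
env.move_linear([*s,z+.02],speed=.12); env.move_linear([*s,z+.0066],speed=.03); st("placed")
env.command_gripper(.057); env.move_linear([*s,.17],speed=.15)
env.reach([.6,.1,.3],down(0))
S=env.grab_frame("scene"); cv2.imwrite("pics/q1.png",cv2.resize(S,(768,576)))
T=env.grab_frame("top"); cv2.imwrite("pics/q2.png",cv2.resize(T,(768,576)))
for i in(1,2,3,4):
  for cc,im in(("top",T),("scene",S)): print(i,SL[i].round(4),label(im,cc,(*SL[i],HS[i]+.006)))
E
```

```text
(array([0.42851225, 0.14157714, 0.036     ]), [12, 13, 10, 7, 55])
at t 69.92 p [0.4291 0.1413 0.0124] F [-0.2 -0.5  0.7] M [0.03 0.04 0.05] w 0.0612
cl t 70.38 p [0.4288 0.1413 0.0122] F [-0.6 -0.2  2.3] M [0.06 0.02 0.  ] w 0.0402
lift t 71.58 p [0.4279 0.1411 0.1691] F [-1.   0.5  0.1] M [ 0.07 -0.01 -0.01] w 0.0404
placed t 74.78 p [ 0.433  -0.2058  0.0184] F [-0.   0.5  0.4] M [ 0.08 -0.01 -0.03] w 0.0402
1 [ 0.5199 -0.3332] (array([ 0.5195101 , -0.33500395,  0.066     ]), [8, 7, 20, 20, 306])
1 [ 0.5199 -0.3332] (array([ 0.52079578, -0.33172491,  0.066     ]), [9, 13, 16, 9, 112])
2 [ 0.4105 -0.3094] (array([ 0.41072464, -0.31177189,  0.058     ]), [9, 8, 17, 17, 226])
2 [ 0.4105 -0.3094] (array([ 0.41016066, -0.30935301,  0.058     ]), [11, 13, 13, 7, 77])
3 [ 0.5425 -0.2296] (array([ 0.54234218, -0.23140524,  0.05      ]), [10, 11, 14, 13, 150])
3 [ 0.5425 -0.2296] (array([ 0.54197034, -0.23009249,  0.05      ]), [11, 13, 12, 7, 63])
4 [ 0.4331 -0.2058] (array([ 0.43286385, -0.20786673,  0.042     ]), [12, 11, 11, 12, 102])
4 [ 0.4331 -0.2058] (array([ 0.40519316, -0.23268333,  0.042     ]), [13, 0, 10, 20, 101])
```

View pics/q1.png

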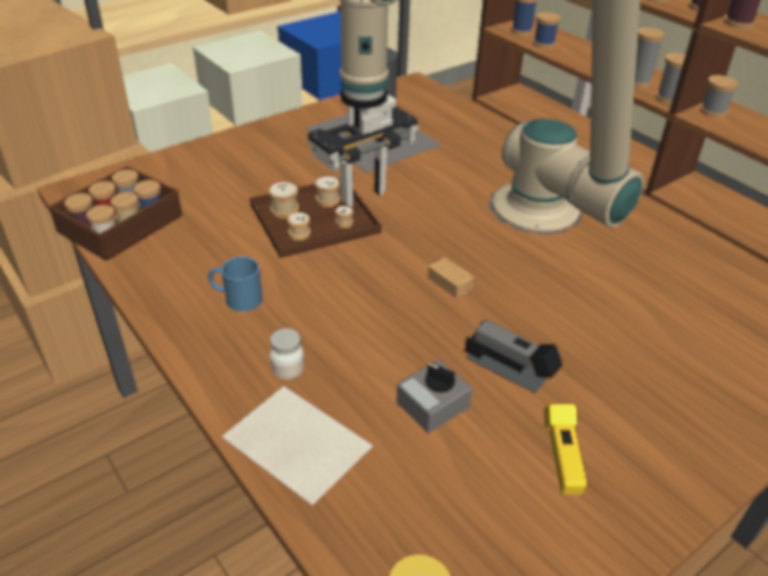

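View pics/q2.png

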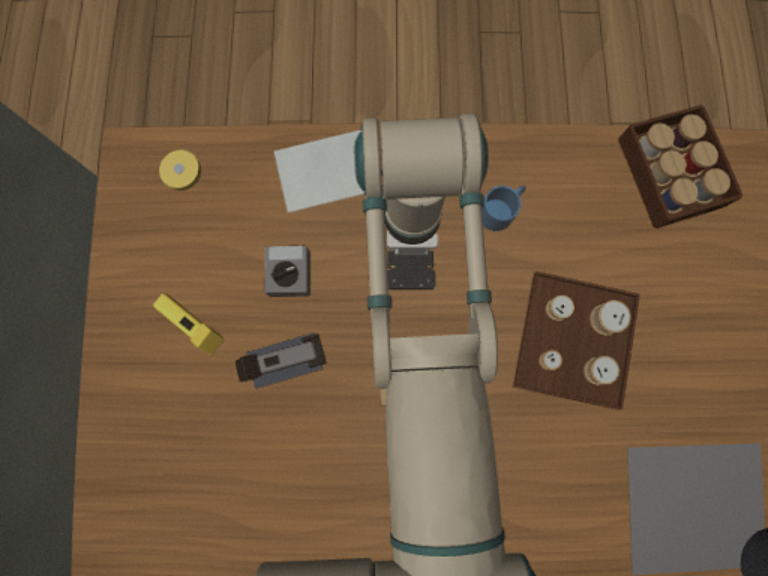

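All four spools stand in the tray at (284,200), (327,190), (299,226) and (344,217) in the scene picture, and the scanner is docked. Next is turning the knob back.

```bash
python3 - <<'E'
from h import *
rd=np.radians;x,y=.609,.3445
b=92-68.8
env.reach([x,y,.22],down(rd(b))); env.command_gripper(.06,40)
env.move_linear([x,y,.071],speed=.12); env.command_gripper(0,40); st("cl")
for a in(20,40,60,72): env.reach([x,y,.071],down(rd(b+a))); st(a)
env.command_gripper(.06); st("open"); env.move_linear([x,y,.22],speed=.2)
env.reach([.45,.05,.35],down(0)); st()
S=env.grab_frame("scene"); cv2.imwrite("pics/f1.png",cv2.resize(S,(768,576)))
u,v=w2px("scene",[x,y,.08]);crop(S,u,v,20,20,16,"pics/k2.png")
T=env.grab_frame("top"); cv2.imwrite("pics/f2.png",cv2.resize(T,(768,576)))
E
```

```text
cl t 81.75 p [0.6096 0.3448 0.071 ] F [1.  1.3 0.1] M [ 0.08 -0.23  0.  ] w 0.0126
20 t 82.17 p [0.6094 0.3447 0.071 ] F [ 1.3  0.7 -1. ] M [ 0.12 -0.33 -0.12] w 0.0124
40 t 82.6 p [0.6092 0.3444 0.071 ] F [ 1.9 -0.  -1.4] M [-0.01 -0.3   0.11] w 0.0128
60 t 83.03 p [0.6091 0.3442 0.071 ] F [ 1.7 -0.1 -0.9] M [-0.06 -0.35  0.12] w 0.0129
72 t 83.34 p [0.6092 0.3441 0.071 ] F [ 0.8 -0.8 -0.9] M [-0.23 -0.45 -0.23] w 0.0131
open t 84.21 p [0.609  0.3445 0.071 ] F [-0.3  0.4 -0.3] M [0.02 0.03 0.03] w 0.0601
 t 86.45 p [0.4503 0.0503 0.3493] F [0.8 0.6 0.2] M [-0.02  0.05 -0.  ] w 0.0598
```

View pics/k2.png

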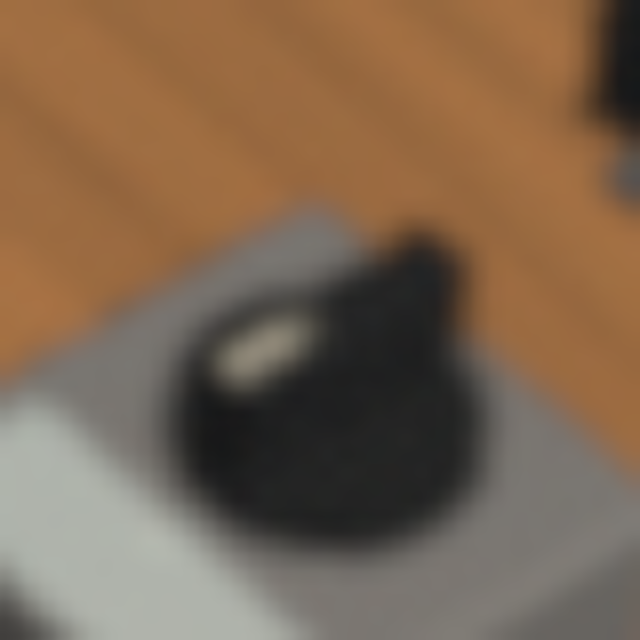

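View pics/f1.png

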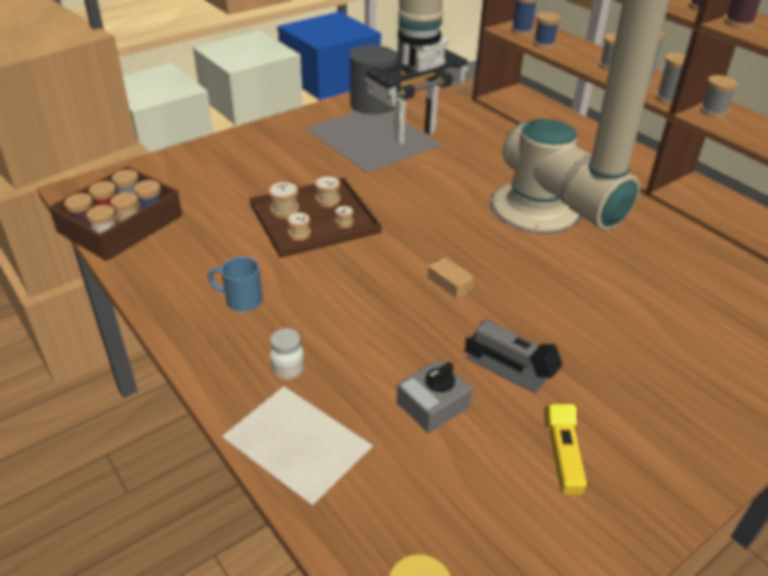

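View pics/f2.png

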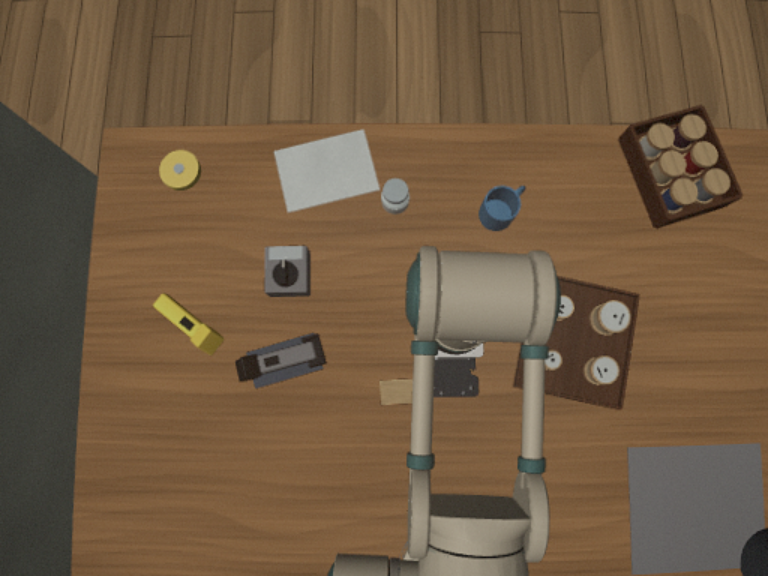

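The knob pointer is back where it started, the scanner is docked, the spools are upright in the tray, and the mug, jar and carton haven't moved. Handing in.

```bash
python3 -c "
from station import env
print(env.finish_job(), env.observe()['clock'])"
```

```text
the job is handed in; nothing more can be done
the job is handed in; nothing more can be done
```

The booking-in job is done and handed in at about 86 s of the 210 s allowed.

- **Knob:** I turned it clockwise past its click to receive before scanning. As the last step I turned it back, and the final picture shows the pointer at its starting angle.
- **Scanning:** I held the scanner's beam on all four labels, largest to smallest. Each hold was 1.8 s at about 12.5 cm, with the beam about 30° off vertical. The camera put the beam within a few mm of each label's centre, but the robot gives no signal that a label was read.
- **Scanner:** It went back on its rest at the pose it was picked from, and the camera pictures before and after match. My image fit put the rest about 7 mm further back than the scanner's position implied. I returned the scanner to the pose I found, not to the nominal docked one.
- **Spools:** All four stand upright in the tray. The top camera puts them within about 2.5 mm of their target spots. The scene-camera check of the smallest spool failed because a gripper finger stood in front of it, but it shows upright in the pictures.
- **Knocked spool:** The smallest spool was knocked about 4 cm towards the carton before I reached it. I measured it again and gripped it from the sides clear of the carton, so the carton was not touched.
- **Bystanders:** The mug, jar, carton and yellow look-alike are where they started in the final pictures.

The knob was about 3 mm further in y than the cameras had suggested. That gave a side force of about 8 N on the first turn, and I corrected the position for the second.

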